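# Level the line-up of form studies

## Robot

A 6-joint arm with a two-finger parallel gripper is mounted at the origin on the work surface. World frame = base frame: x ahead of the robot, y to its left, z up, the work surface at z = 0. Lengths are in mm, angles in rad, forces in N, time in s.
With the tool pointing down it reaches from about 350 to 975 mm from the base axis. Payload 7.1 kg.
Tool frame: the origin (TCP) lies at the very end of the fingers, on their centre line; the grasp point (between the pads) lies 19 mm behind it (ctrl.pinch_z is the z of the grasp point in the tool frame, in mm); z points along the fingers, y is the direction in which the jaws open and shut (so a half turn about z gives the same grasp; the last joint's range is limited). The gripper opens to 88 mm and grips with 3 to 60 N. Pads are 20 mm wide; open, the fingers measure 115 mm over their backs; the gripper's body (75 mm by 178 mm) begins 61 mm behind the grasp point.
Start: joints at [1.302, 0.423, 1.63, -0, 1.089, -0.019], TCP at [154.475, 605.592, 201.375] pointing down, gripper open.
Joint ranges: [-3, 3], [-0.9, 2.11], [0.09, 2.58], [-1.31, 4.45], [0.11, 2.69], [-2.54, 2.54]. Speed limits (rad/s): [2.39, 2.39, 3.01, 3.14, 3.14, 3.14].

## Interface

Orientations are given as a rotation vector (axis times angle).
In Python, from workcell import get_obs, optics, ctrl gives the robot as it stands.
- The arm moves only by the shell command python3 -m jog 'ROWS'. ROWS is a JSON object of lists of equal length, an entry for each row: "delta_rot": the turn, a rotation vector about the tool's x, y, z in rad, a list of three; "translation": the shift along the tool's x, y, z in mm, a list of three; "hand": the opening, from -1 (shut) to 1 (fully open). In form: {"delta_rot": [[rx, ry, rz], ...], "translation": [[x, y, z], ...], "hand": [hand, ...]}. A call has 1 to 5 rows; each row is the pose to reach, as a shift and turn from the pose commanded when the call began, along the tool's axes at that moment; what a row does not reach only later rows make up. A row lasts 1/10 s, in which the tool goes at most 50 mm and 8.59 degrees, less where a joint would pass 70% of its speed; a pose out of reach is approached as far as the arm can. A call with a gripper value outside its range is refused whole. The fingers move at their own pace and stop on an object; the grip force is fixed at half the most. Time passes only in rows, so rows that repeat a pose let the fingers close. It gives the time, the measured TCP pose, the force and the opening at its end, in the units of the state.
- get_obs(): the state, without advancing time (a new reading comes with each control period).
- optics.get_image(name): name is "side" or "top" or "wrist"; returns the picture (420x560x3 uint8, red, green, blue); there is no depth.
- optics.calibration(name): a dict with "intrinsics" (3x3 intrinsics, pixels), "cam_to_world" (4x4, takes a point from camera to world coordinates). Camera axes: x right, y up, looking along -z (the intrinsics and any distortion apply to the point x, -y, -z); pixel columns grow to the right and rows downward; lengths in mm; the calibration is good to about 2 mm. A picture is of the moment at which its call begins: read the wrist's pose just before it. calibration takes no time and is no camera call; for the wrist camera it gives the pose at the moment of the call.
- ctrl.close_job(): hands the job in, once; it reports no verdict.
The state is a dict: "t": time; "qpos": joint angles; "qvel": joint speeds; "joint_torque": joint torques, N m; "ee_pos": TCP position; "orientation": TCP orientation; "ft_force": force on the tool from outside, world axes, zero at the start; "moment": the same for the moment, N m; "width": finger opening in mm.
Only numpy, scipy, OpenCV 4.12 (cv2) and the standard library are available. Lean on these libraries where they do the work, as an engineer would, in place of code of your own. Each camera call takes 0.05 s, during which the arm holds its last target. There are 200 camera calls.

## Task

The three wooden form studies stand on the wrong plinths. Rearrange them so that their tops come level: the tall flask centred on the low plinth, the square speaker on the middle plinth and the short dome on the high plinth, each standing upright by itself; the round cork mat is free for parking one on the way. Do not topple a study, and leave the tape roll, the glass jar and the sanding block where they are.

Things in the scene. Friction and masses are not known exactly. Their poses are not given: they have to be found in the camera images.
- flask_center (a point): Tall bare-wood form study of a drinking flask, a solid turned shape 96 mm high: body 52 mm in diameter from its base up to 64 mm, then a shoulder narrowing to a 30 to 36 mm neck. About 140 g (70 to 140 % of that). The point is its centre, 48 mm above its base (and 48 mm below its top); z is its axis, up. At the start it stands on the middle plinth.
- speaker_center (a point): Bare-wood form study of a loudspeaker, solid, square and upright, 72 mm high: a body 46 x 46 mm from its base up to 52 mm and on it a narrower head 30 x 30 mm; dark discs mark its top and its -x face. About 130 g (70 to 140 % of that). The point is its centre, 36 mm above its base; x and y are square to its side faces, z up. At the start it stands on the high plinth.
- dome_center (a point): Short bare-wood form study of a control knob, a solid round shape 56 mm in diameter and 48 mm high: straight sides up to 34 mm, domed above. About 90 g (70 to 140 % of that). The point lies on its axis 24 mm above its base; z up. At the start it stands on the low plinth.
- low_top (a point): Low grey plinth, a fixed square slab 84 x 84 mm, 16 mm high. The point is the centre of its top face; z up, x and y along its edges. The flask's place.
- mid_top (a point): Middle grey plinth, a fixed square block 84 x 84 mm, 40 mm high. The point is the centre of its top face; z up, x and y along its edges. The speaker's place.
- high_top (a point): High grey plinth, a fixed square block 84 x 84 mm, 64 mm high. The point is the centre of its top face; z up, x and y along its edges. The dome's place.
- mat_top (a point): Round cork mat, fixed, 96 mm in diameter, 4 mm thick, empty at the start: the free spot. The point is the centre of its top face; z up.
- tape_center (a point): Roll of paper tape lying flat, 84 mm outside and 60 mm inside diameter, 24 mm high, loose; a bystander to leave alone. The point is its centre, 12 mm above the desk.
- jar_center (a point): Small glass jar with a black cap, 42 mm in diameter, 55 mm high, loose; a bystander to leave alone. The point is its centre, 27 mm above the desk.
- sander_center (a point): Cork sanding block lying flat, 90 x 50 mm, 25 mm high, loose; a bystander to leave alone. The point is its centre, about 12 mm above the desk; x along its length.

How it is judged (in metres and radians):
At the end, for the whole second after the job is handed in: Flask on the low plinth, speaker on the middle one, dome on the high one: each centre within 14 mm sideways of the centre of its plinth's top, base on the plinth (height within 6 mm), upright within 0.1 rad, released and at rest (below 20 mm/s) (horizontal distance between flask_center and low_top below 0.014 m and z of flask_center in the frame of low_top between 0.042 and 0.054 m and angle between each of flask_center, speaker_center, dome_center's own z axis and vertical below 0.1 rad and linear speed of each of flask, speaker, dome below 0.02 m/s and contact force between each of flask, speaker, dome and the fingers below 0.05 N and horizontal distance between speaker_center and mid_top below 0.014 m and z of speaker_center in the frame of mid_top between 0.03 and 0.042 m and horizontal distance between dome_center and high_top below 0.014 m and z of dome_center in the frame of high_top between 0.018 and 0.03 m); the robot touches nothing.
It fails at once if a study was toppled (tilted by more than 0.6 rad) (angle between any of flask_center, speaker_center, dome_center's own z axis and vertical above 0.6 rad).
It fails at once if a bystander (tape roll, jar or sanding block) was moved by more than 25 mm or tipped over (distance of any of tape_center, jar_center, sander_center from where it was at the start of the episode above 0.025 m or angle between any of tape_center, jar_center, sander_center's own z axis and vertical above 0.6 rad).
It also fails if it takes over 125 s, if anything falls off the work surface, if the arm or the gripper's body presses on something with over 40 N, if the wrist force passes 120 N, or if a joint passes its speed limit or range.

## Working session

There is one attempt and no reset: what is moved stays moved. The work goes in short steps, Python scripts to look and compute and a shell command to move; the robot and the scene stay as the last step left them, time stands still between calls to the robot, and variables do not carry over. Pictures are saved under pics/ and viewed, about 12 in all and at most 16, crops included, and the job is handed in when it is done.

```bash
mkdir -p pics
python3 - <<'E'
from workcell import get_obs, optics, ctrl
import cv2
for n in ("top","side"):
    im=optics.get_image(n); cv2.imwrite(f"pics/{n}0.png",im[:,:,::-1])
    c=optics.calibration(n); print(n,c)
o=get_obs(); print(o['t'],o['ee_pos'],o['orientation'],o['width'],ctrl.pinch_z)
E
```

```text
top {'intrinsics': array([[480.34722443,   0.        , 286.19900756],
       [  0.        , 480.34722443, 210.74009672],
       [  0.        ,   0.        ,   1.        ]]), 'cam_to_world': array([[-8.12787981e-03,  9.98486763e-01, -5.43886095e-02,
         5.01671810e+02],
       [-9.99930297e-01, -7.64974488e-03,  8.99350554e-03,
        -1.15085145e+01],
       [ 8.56383725e-03,  5.44579165e-02,  9.98479342e-01,
         1.05053900e+03],
       [ 0.00000000e+00,  0.00000000e+00,  0.00000000e+00,
         1.00000000e+00]])}
side {'intrinsics': array([[505.32133744,   0.        , 287.00247914],
       [  0.        , 505.32133744, 214.7132838 ],
       [  0.        ,   0.        ,   1.        ]]), 'cam_to_world': array([[ 9.73434516e-01,  1.63695426e-01, -1.60090757e-01,
         3.92456156e+02],
       [-2.28808991e-01,  7.21321441e-01, -6.53713870e-01,
        -6.52820169e+02],
       [ 8.46692500e-03,  6.72977849e-01,  7.39614173e-01,
         8.52242581e+02],
       [ 0.00000000e+00,  0.00000000e+00,  0.00000000e+00,
         1.00000000e+00]])}
0.1 [154.3283073  605.09574989 200.69128936] [-3.91337053e-01 -3.11692989e+00  2.10476917e-03] 87.71684401279008 -18.700000000000003
```

View pics/top0.png

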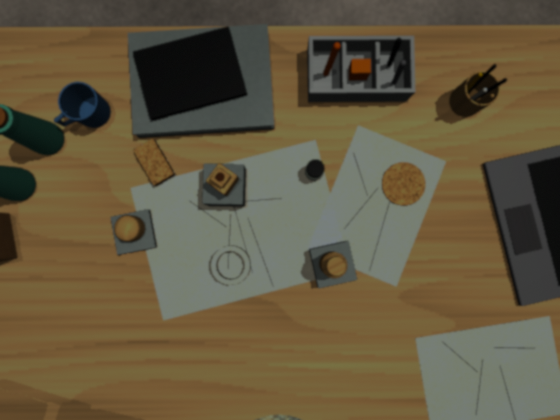

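View pics/side0.png

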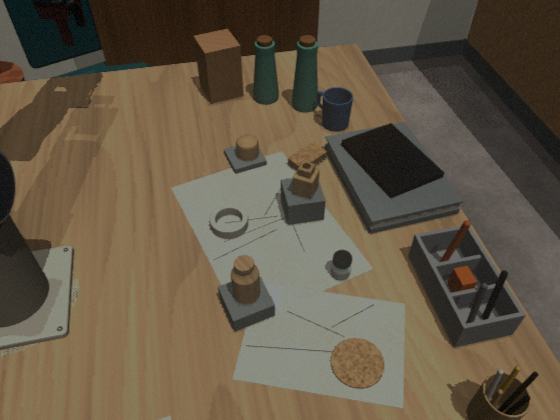

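The top view shows the dome at (129,229) on the low plinth, the speaker at (221,180) on the high one, the flask at (334,264) on the middle one and the mat at (403,184). The tape is at (230,265), the jar at (315,169) and the sander at (154,161). I'll enlarge it to read the positions.

Run:
```python
import cv2,numpy as np
im=cv2.imread("pics/top0.png")
def crop(x,y,w=62,h=62): 
    c=cv2.resize(im[y:y+h,x:x+w],None,fx=6,fy=6,interpolation=cv2.INTER_CUBIC)
    c=cv2.convertScaleAbs(c,alpha=1.8)
    for k in range(0,w,10):
        cv2.putText(c,str(x+k),(k*6,10),0,.35,(0,255,0),1);cv2.line(c,(k*6,12),(k*6,h*6),(0,90,0),1)
        cv2.putText(c,str(y+k),(0,k*6+4),0,.35,(0,255,255),1);cv2.line(c,(22,k*6),(w*6,k*6),(0,90,0),1)
    return c
a=[crop(100,200,62,48),crop(192,155),crop(302,234),crop(372,154)]
a[0]=crop(100,200)
o=np.vstack([np.hstack(a[:2]),np.hstack(a[2:])])
cv2.imwrite("pics/crop0.png",cv2.resize(o,(600,600),interpolation=cv2.INTER_AREA) )
```

```text
(no output)
```

View pics/crop0.png

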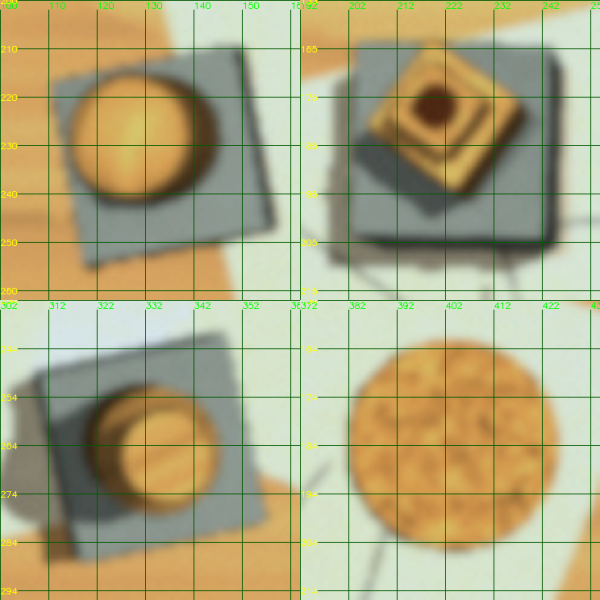

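The crop gives plinth-top corner averages of low (133.2,232.8), high (223.4,183.8) and mid (333.6,264.4), with the mat at (403.6,184). The object tops are dome (127.1,228.5), speaker disc (219.9,176.9) and flask (337.1,266.4).

```bash
cat > h.py <<'E'
import numpy as np, cv2
from scipy.spatial.transform import Rotation as R
from workcell import get_obs, optics, ctrl
def px2w(name,u,v,z,cal=None):
    c=cal or optics.calibration(name); K=c['intrinsics'];T=c['cam_to_world']
    d=T[:3,:3]@np.array([(u-K[0,2])/K[0,0],-(v-K[1,2])/K[1,1],-1])
    p=T[:3,3]; return p+d*(z-p[2])/d[2]
def w2px(name,P,cal=None):
    c=cal or optics.calibration(name); K=c['intrinsics'];T=c['cam_to_world']
    q=T[:3,:3].T@(np.array(P)-T[:3,3]); return K[0,0]*q[0]/-q[2]+K[0,2], K[1,1]*-q[1]/-q[2]+K[1,2]
def to(x,y,z,yaw=None):
    """tool-frame shift/turn to TCP x,y,z (tool down), tool y axis at angle yaw deg (mod 180)"""
    o=get_obs(); Rm=R.from_rotvec(o['orientation']).as_matrix(); p=np.array(o['ee_pos'])
    a=np.degrees(np.arctan2(Rm[1,1],Rm[0,1]))
    if yaw is None: yaw=a
    dy=(yaw-a+90)%180-90; t=np.radians(a+dy)
    yv=np.array([np.cos(t),np.sin(t),0]); zv=np.array([0,0,-1.]); G=np.c_[np.cross(yv,zv),yv,zv]
    print('at',p.round(1),'yaw',round(a,1),'shift',(Rm.T@(np.array([x,y,z])-p)).round(1),'rot',R.from_matrix(Rm.T@G).as_rotvec().round(3),'q6',round(o['qpos'][5],2),'w',round(o['width'],1),'t',round(o['t'],2))
E
python3 - <<'E'
from h import *
for n,u,v,z in [("low",133.2,232.8,16),("dome",127.1,228.5,48),("high",223.4,183.8,64),("spk",219.9,176.9,136),("mid",333.6,264.4,40),("flask",337.1,266.4,136),("mat",403.6,184,4),("tape",230,265,20),("jar",315,169,50),("sander",154,161,25)]:
    print(n,px2w("top",u,v,z).round(1))
for n,a,b,z in [("spk edge",(219,170.5),(240,184),116)]:
    d=px2w("top",*b,z)-px2w("top",*a,z); print(n,np.degrees(np.arctan2(d[1],d[0])))
to(420,-108,245)
E
```

```text
low [513.1 307.9  16. ]
dome [521.8 310.7  48. ]
high [612.  108.6  64. ]
spk [617.3 106.5 136. ]
mid [ 443.3 -119.    40. ]
flask [ 445.  -115.4  136. ]
mat [ 615.4 -278.9    4. ]
tape [442.8 100.   20. ]
jar [643.4 -81.6  50. ]
sander [666.6 262.   25. ]
spk edge -123.21315957911104
at [154.3 605.1 200.7] yaw 75.7 shift [-433.7 -625.3  -43.5] rot [-0.001 -0.    -0.   ] q6 -0.02 w 87.7 t 0.1
```

```bash
python3 -m jog '{"delta_rot":[[0,0,0],[0,0,0],[0,0,0],[0,0,0],[0,0,0]],"translation":[[-36,-24,-12],[-72,-48,-25],[-108,-72,-37],[-144,-96,-50],[-180,-120,-60]],"hand":[1,1,1,1,1]}'; python3 -m jog '{"delta_rot":[[0,0,0],[0,0,0],[0,0,0],[0,0,0],[0,0,0]],"translation":[[-36,-24,-12],[-72,-48,-25],[-108,-72,-37],[-110,-110,-37],[-110,-150,-37]],"hand":[1,1,1,1,1]}'; python3 -c "
from h import *
to(440,-115,250)"
```

```text
t: 0.6
ee_pos: [300.0, 443.4, 261.8]
orientation: [0.391, 3.117, 0.0]
ft_force: [0.4, -0.4, -0.7]
width: 87.6
t: 1.1
ee_pos: [369.3, 270.8, 298.3]
orientation: [0.393, 3.117, -0.0]
ft_force: [0.3, -0.4, 0.1]
width: 88.0
at [369.3 270.8 298.3] yaw 75.6 shift [-164.2 -356.2   48.3] rot [-0.  0.  0.] q6 -0.71 w 88.0 t 1.1
```

```bash
python3 -m jog '{"delta_rot":[[0,0,0],[0,0,0],[0,0,0],[0,0,0],[0,0,0]],"translation":[[-164,-356,48],[-164,-356,48],[-164,-356,48],[-164,-356,48],[-164,-356,48]],"hand":[1,1,1,1,1]}'; python3 -c "
from h import *
to(440,-115,250)"
```

```text
t: 1.6
ee_pos: [413.4, 26.3, 267.8]
orientation: [0.391, 3.117, 0.0]
ft_force: [0.7, 0.7, 0.2]
width: 87.9
at [413.4  26.3 267.8] yaw 75.7 shift [ -60.7 -130.4   17.8] rot [ 0.  0. -0.] q6 -1.29 w 87.9 t 1.6
```

```bash
python3 -m jog '{"delta_rot":[[0,0,0],[0,0,0],[0,0,0],[0,0,0],[0,0,0]],"translation":[[-61,-130,18],[-61,-130,18],[-61,-130,18],[-61,-130,18],[-61,-130,18]],"hand":[1,1,1,1,1]}'
python3 - <<'E'
from h import *
to(445,-116,85)
c=optics.calibration("wrist")
im=optics.get_image("wrist"); im=np.ascontiguousarray(im[:,:,::-1])
cv2.imwrite("pics/w1.png",cv2.convertScaleAbs(im,alpha=1.6))
np.save("w1.npy",c,allow_pickle=True)
print(c['cam_to_world'].round(2)); print(w2px("wrist",[445,-115.4,136],c), w2px("wrist",[443.3,-119,40],c))
E
```

```text
t: 2.1
ee_pos: [440.1, -113.5, 249.5]
orientation: [-0.396, -3.115, -0.001]
ft_force: [-0.3, 1.0, 0.4]
width: 88.0
at [ 440.1 -113.5  249.5] yaw 75.5 shift [ -5.7  -1.3 164.5] rot [ 0.    -0.001  0.   ] q6 -1.6 w 88.0 t 2.1
[[ 2.5000e-01 -9.3000e-01 -2.9000e-01  3.6085e+02]
 [ 9.7000e-01  2.4000e-01  7.0000e-02 -9.3150e+01]
 [ 0.0000e+00 -3.0000e-01  9.6000e-01  4.3387e+02]
 [ 0.0000e+00  0.0000e+00  0.0000e+00  1.0000e+00]]
(np.float64(284.1916768829466), np.float64(205.01711735724095)) (np.float64(281.15829139079597), np.float64(182.57226638874076))
```

View pics/w1.png

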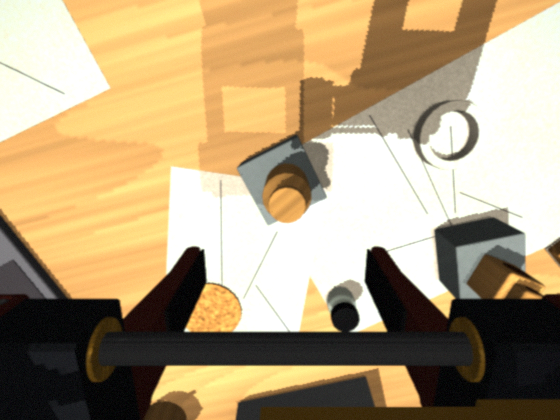

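The wrist view shows the flask top at (288,205) against a predicted (284,205), and the middle plinth at (283,182) against (281,183). They agree to about 2 mm, so I'll go down for the flask.

```bash
python3 -m jog '{"delta_rot":[[0,0,0],[0,0,0],[0,0,0],[0,0,0],[0,0,0]],"translation":[[-5,1,50],[-5,1,100],[-5,1,140],[-5,1,165],[-5,1,183]],"hand":[1,1,1,1,1]}'; python3 -m jog '{"delta_rot":[[0,0,0],[0,0,0],[0,0,0],[0,0,0],[0,0,0]],"translation":[[0,0,0],[0,0,0],[0,0,0],[0,0,0],[0,0,0]],"hand":[-1,-1,-1,-1,-1]}'; python3 -c "
from h import *
to(445,-116,65)"
```

```text
t: 2.65
ee_pos: [444.6, -111.0, 65.3]
orientation: [-0.387, -3.115, -0.001]
ft_force: [-0.1, 0.8, -0.7]
width: 88.1
t: 3.15
ee_pos: [446.3, -113.2, 67.9]
orientation: [0.391, 3.115, -0.001]
ft_force: [0.1, 0.8, 3.5]
width: 51.4
at [ 446.3 -113.2   67.9] yaw 75.7 shift [ 0.6 -3.   2.9] rot [-0.     0.002  0.   ] q6 -1.6 w 51.4 t 3.15
```

```bash
python3 -m jog '{"delta_rot":[[0,0,0],[0,0,0],[0,0,0],[0,0,0],[0,0,0]],"translation":[[0,0,-35],[-20,-12,-60],[-60,-35,-65],[-100,-58,-65],[-140,-81,-65]],"hand":[-1,-1,-1,-1,-1]}'; python3 -m jog '{"delta_rot":[[0,0,0],[0,0,0],[0,0,0],[0,0,0],[0,0,0]],"translation":[[-30,-18,0],[-55,-32,0],[-65,-38,0],[-65,-38,0],[-65,-38,0]],"hand":[-1,-1,-1,-1,-1]}'; python3 -c "
from h import *
to(615.4,-279,33)
c=optics.calibration('wrist');im=optics.get_image('wrist')
cv2.imwrite('pics/w2.png',cv2.convertScaleAbs(np.ascontiguousarray(im[:,:,::-1]),alpha=1.6))
print(w2px('wrist',[615.4,-279,4],c))"
```

```text
t: 3.65
ee_pos: [562.6, -227.6, 133.2]
orientation: [0.391, 3.115, -0.001]
ft_force: [0.4, 0.5, -0.3]
width: 51.0
t: 4.15
ee_pos: [613.7, -278.2, 131.6]
orientation: [-0.391, -3.115, -0.001]
ft_force: [0.1, -0.0, -1.4]
width: 51.4
at [ 613.7 -278.2  131.6] yaw 75.7 shift [-2.  -0.4 98.6] rot [ 0.    -0.002  0.   ] q6 -1.76 w 51.4 t 4.15
(np.float64(284.4631714281008), np.float64(197.7526302052799))
```

View pics/w2.png

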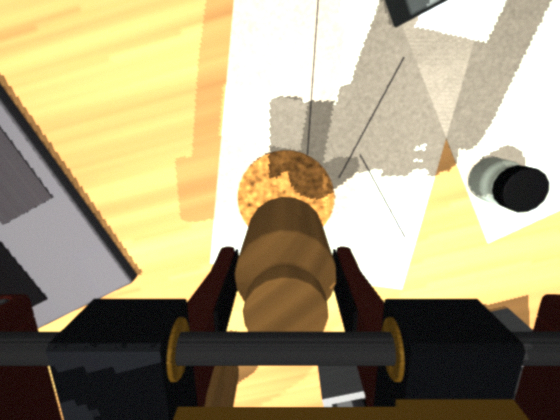

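The flask is held upright and the mat's centre is at about (287,197), as predicted. I'll set the flask down there.

```bash
python3 -m jog '{"delta_rot":[[0,0,0],[0,0,0],[0,0,0],[0,0,0],[0,0,0]],"translation":[[-2,0,40],[-2,0,70],[-2,0,88],[-2,0,94],[-2,0,97]],"hand":[-1,-1,-1,-1,-1]}'; python3 -m jog '{"delta_rot":[[0,0,0],[0,0,0],[0,0,0],[0,0,0],[0,0,0]],"translation":[[0,0,1],[0,0,1],[0,0,1],[0,0,1],[0,0,1]],"hand":[-1,-1,-1,1,1]}'; python3 -c "
from h import *
to(615.4,-279,32)"
```

```text
t: 4.7
ee_pos: [616.7, -279.2, 35.1]
orientation: [-0.391, -3.117, -0.0]
ft_force: [0.6, 0.2, -1.0]
width: 51.0
t: 5.2
ee_pos: [617.2, -279.8, 34.7]
orientation: [0.391, 3.116, -0.001]
ft_force: [0.6, 0.1, -0.4]
width: 63.7
at [ 617.2 -279.8   34.7] yaw 75.7 shift [2.  0.3 2.7] rot [-0.     0.001  0.   ] q6 -1.76 w 63.7 t 5.2
```

```bash
python3 -m jog '{"delta_rot":[[0,0,0],[0,0,0],[0,0,0],[0,0,0],[0,0,0]],"translation":[[0,0,0],[0,0,0],[0,0,-30],[0,0,-80],[0,0,-130]],"hand":[1,1,1,1,1]}'; python3 -m jog '{"delta_rot":[[0,0,0],[0,0,0],[0,0,0],[0,0,0],[0,0,0]],"translation":[[0,0,-50],[0,40,-80],[0,90,-85],[0,140,-85],[0,190,-85]],"hand":[1,1,1,1,1]}'; python3 -c "
from h import *
to(617,106,250,57)"
```

```text
t: 5.7
ee_pos: [616.1, -279.2, 164.5]
orientation: [-0.391, -3.115, -0.001]
ft_force: [1.1, -0.5, 0.4]
width: 87.7
t: 6.2
ee_pos: [664.1, -94.2, 249.9]
orientation: [0.392, 3.116, -0.0]
ft_force: [0.0, -0.2, -0.2]
width: 87.8
at [664.1 -94.2 249.9] yaw 75.6 shift [ 95.2 182.2  -0.2] rot [0.    0.001 0.325] q6 -1.48 w 87.8 t 6.2
```

```bash
python3 -m jog '{"delta_rot":[[0,0,0.1],[0,0,0.2],[0,0,0.325],[0,0,0.325],[0,0,0.325]],"translation":[[20,40,-10],[42,80,-20],[64,120,-20],[85,160,-20],[95,182,-20]],"hand":[1,1,1,1,1]}'; python3 -m jog '{"delta_rot":[[0,0,0],[0,0,0]],"translation":[[0,0,0],[0,0,0]],"hand":[1,1]}';python3 -c "
from h import *
to(617,106,95,57)
c=optics.calibration('wrist');im=optics.get_image('wrist')
np.save('w3.npy',c,allow_pickle=True)
cv2.imwrite('pics/w3.png',cv2.convertScaleAbs(np.ascontiguousarray(im[:,:,::-1]),alpha=1.6))
print(w2px('wrist',[617.3,106.5,136],c),w2px('wrist',[612,108.6,64],c))
im=optics.get_image('top');cv2.imwrite('pics/t3.png',im[:,:,::-1])"
```

```text
t: 6.7
ee_pos: [615.5, 107.2, 269.3]
orientation: [-0.887, -3.013, -0.001]
ft_force: [-0.5, -0.8, 0.2]
width: 87.8
t: 6.9
ee_pos: [616.7, 104.3, 269.0]
orientation: [0.888, 3.013, -0.001]
ft_force: [-0.2, -0.3, 0.2]
width: 88.0
at [616.7 104.3 269. ] yaw 57.1 shift [  0.7   1.7 174. ] rot [-0.     0.     0.003] q6 -0.85 w 88.0 t 6.9
(np.float64(287.15412373587606), np.float64(193.68405568604462)) (np.float64(285.8633879745218), np.float64(174.3738423119874))
```

View pics/w3.png

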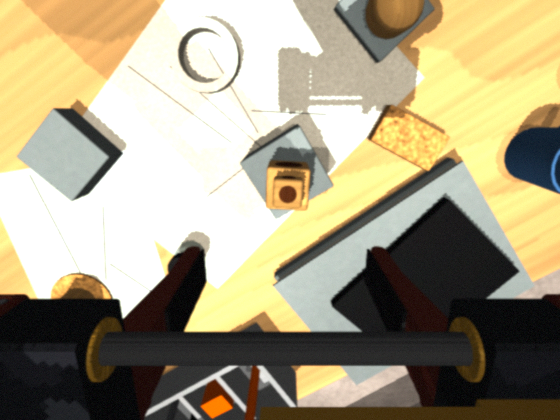

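The wrist view shows the speaker disc at (288,194), as predicted, with its faces square to the jaws to within about 2°. I'll grasp it.

```bash
python3 -m jog '{"delta_rot":[[0,0,0.02],[0,0,0.02],[0,0,0.02],[0,0,0.02],[0,0,0.02]],"translation":[[1,2,50],[1,2,100],[1,2,145],[1,2,175],[1,2,193]],"hand":[1,1,1,1,1]}'; python3 -m jog '{"delta_rot":[[0,0,0],[0,0,0],[0,0,0],[0,0,0],[0,0,0]],"translation":[[0,0,0],[0,0,0],[0,0,0],[0,0,0],[0,0,0]],"hand":[-1,-1,-1,-1,-1]}'; python3 -m jog '{"delta_rot":[[0,0,0],[0,0,0],[0,0,0],[0,0,0]],"translation":[[0,0,-20],[0,0,-60],[0,0,-100],[0,0,-100]],"hand":[-1,-1,-1,-1]}'; python3 -c "
from h import *
to(443.3,-119,175)"
```

```text
t: 7.5
ee_pos: [615.5, 104.4, 72.7]
orientation: [-0.923, -2.999, 0.003]
ft_force: [1.0, -0.4, -0.1]
width: 88.0
t: 8.0
ee_pos: [617.7, 106.4, 77.2]
orientation: [0.92, 3.002, 0.001]
ft_force: [-0.6, -0.5, -0.3]
width: 51.0
t: 8.4
ee_pos: [620.7, 107.1, 182.4]
orientation: [0.917, 2.995, 0.007]
ft_force: [0.8, 1.1, -1.3]
width: 45.7
at [620.7 107.1 182.4] yaw 55.9 shift [  20.3 -286.7    5.2] rot [ 0.007  0.008 -0.   ] q6 -0.82 w 45.7 t 8.4
```

Run:
```python
import cv2
im=cv2.imread("pics/t3.png")[120:300,90:450]
cv2.imwrite("pics/t3c.png",cv2.convertScaleAbs(cv2.resize(im,None,fx=2.2,fy=2.2),alpha=1.7))
```

```text
(no output)
```

View pics/t3c.png

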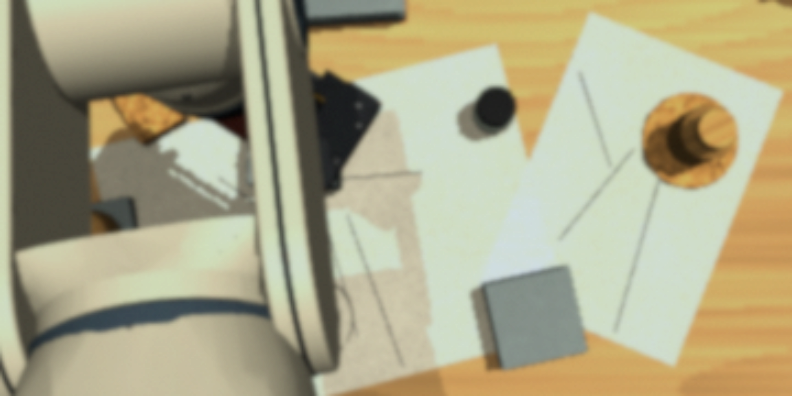

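The flask stands on the mat, with its top at about (715,128) in the crop, and the middle plinth is empty. The fingers were still closing when the lift began, so after moving I'll check the speaker's height in the grip.

```bash
python3 -m jog '{"delta_rot":[[0,0,0],[0,0,0],[0,0,0],[0,0,0],[0,0,0]],"translation":[[2,-30,0],[5,-75,0],[8,-120,0],[11,-165,0],[15,-210,0]],"hand":[-1,-1,-1,-1,-1]}'; python3 -m jog '{"delta_rot":[[0,0,0],[0,0,0],[0,0,0],[0,0,0],[0,0,0]],"translation":[[3,-40,0],[5,-65,5],[5,-77,5],[5,-77,5],[5,-77,5]],"hand":[-1,-1,-1,-1,-1]}'; python3 -c "
from h import *
to(443.3,-119,100)
c=optics.calibration('wrist');im=optics.get_image('wrist');im2=optics.get_image('side')
f=lambda a:cv2.convertScaleAbs(np.ascontiguousarray(a[:,:,::-1]),alpha=1.6)
print(w2px('wrist',[443.3,-119,40],c))
s=cv2.resize(f(im2)[150:340,180:370],None,fx=2.2,fy=2.2)
cv2.imwrite('pics/w4.png',np.hstack([cv2.resize(f(im),(380,285)),cv2.resize(s,(400,400))[:285]]))
o=get_obs();p=o['ee_pos']
for d in (0,-11,36,61): print(d,w2px('side',[p[0],p[1],p[2]+d]))"
```

```text
t: 8.9
ee_pos: [485.2, -60.1, 175.5]
orientation: [-0.919, -3.004, 0.0]
ft_force: [1.2, -0.6, -1.0]
width: 45.5
t: 9.4
ee_pos: [440.3, -119.8, 171.1]
orientation: [0.921, 3.003, 0.001]
ft_force: [0.3, 0.7, -1.0]
width: 45.7
at [ 440.3 -119.8  171.1] yaw 55.9 shift [-1.9  2.3 71.1] rot [ 0.001  0.001 -0.   ] q6 -1.27 w 45.7 t 9.4
(np.float64(287.17451202243797), np.float64(196.6856071530283))
0 (np.float64(239.41013856055145), np.float64(253.37768162619892))
-11 (np.float64(239.8018765239085), np.float64(257.32367772528323))
36 (np.float64(238.07461872573407), np.float64(239.92492352923648))
61 (np.float64(237.09583466536472), np.float64(230.06558273171723))
```

View pics/w4.png

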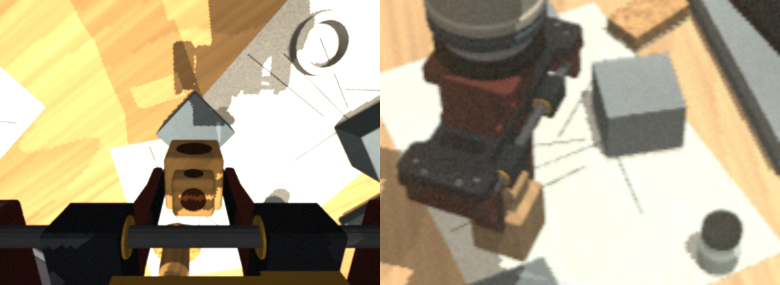

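```bash
python3 -c "
from h import *
for b in (-11,-8,-5,0,5): print(b,[np.round(w2px('side',[440.3+dx,-119.8+dy,171+b]),1) for dx,dy in((6,-32),(-32,-6),(32,6))])
c=np.load('w3.npy',allow_pickle=True).item()
"
```

```text
-11 [array([246.4, 271.7]), array([221.7, 263.6]), array([257.3, 251.6])]
-8 [array([246.3, 270.6]), array([221.5, 262.5]), array([257.3, 250.5])]
-5 [array([246.3, 269.6]), array([221.4, 261.5]), array([257.2, 249.4])]
0 [array([246.1, 267.8]), array([221.1, 259.7]), array([257.1, 247.6])]
5 [array([245.9, 266. ]), array([220.9, 257.9]), array([257. , 245.8])]
```

The bottom corner shows at about (245,272) in the side view, so the base is about 12 mm below the TCP as intended and the speaker is level. I'll lower it to a TCP height of about 52.

```bash
python3 -m jog '{"delta_rot":[[0,0,0],[0,0,0],[0,0,0],[0,0,0],[0,0,0]],"translation":[[-1,1,40],[-1,1,70],[-1,1,90],[-1,1,105],[-1,1,105]],"hand":[-1,-1,-1,-1,-1]}';python3 -m jog '{"delta_rot":[[0,0,0],[0,0,0]],"translation":[[0,0,0],[0,0,0]],"hand":[-1,-1]}'; python3 -c "
from h import *
to(443.3,-119,52)"
```

```text
t: 10.0
ee_pos: [440.5, -118.7, 64.4]
orientation: [-0.917, -3.001, -0.0]
ft_force: [-0.8, 0.0, -1.6]
width: 45.8
t: 10.2
ee_pos: [441.8, -119.7, 66.7]
orientation: [0.919, 3.003, 0.0]
ft_force: [-0.8, 0.3, -1.4]
width: 45.8
at [ 441.8 -119.7   66.7] yaw 56.0 shift [-0.8  1.4 14.7] rot [ 0.     0.001 -0.   ] q6 -1.27 w 45.8 t 10.2
```

```bash
python3 -m jog '{"delta_rot":[[0,0,0],[0,0,0],[0,0,0],[0,0,0],[0,0,0]],"translation":[[-1,1,6],[-1,1,9],[-1,1,11],[-1,1,12],[-1,1,12]],"hand":[-1,-1,-1,-1,-1]}';python3 -m jog '{"delta_rot":[[0,0,0],[0,0,0],[0,0,0]],"translation":[[0,0,1],[0,0,2],[0,0,2]],"hand":[-1,-1,-1]}'
```

```text
t: 10.7
ee_pos: [445.8, -121.0, 57.5]
orientation: [0.917, 2.997, -0.001]
ft_force: [-4.9, -2.0, 34.8]
width: 46.2
t: 11.0
ee_pos: [446.3, -121.4, 55.9]
orientation: [0.917, 2.996, -0.001]
ft_force: [-5.3, -2.1, 38.0]
width: 45.4
```

It has made contact and is now pressing. I'll back off 3 mm, release and clear.

```bash
python3 -m jog '{"delta_rot":[[0,0,0],[0,0,0]],"translation":[[0,0,-2],[0,0,-3]],"hand":[-1,-1]}'; python3 -m jog '{"delta_rot":[[0,0,0],[0,0,0],[0,0,0],[0,0,0],[0,0,0]],"translation":[[0,0,0],[0,0,0],[0,0,0],[0,0,0],[0,0,0]],"hand":[1,1,1,1,1]}';python3 -m jog '{"delta_rot":[[0,0,0],[0,0,0],[0,0,0],[0,0,0],[0,0,0]],"translation":[[0,0,-30],[0,0,-80],[0,0,-130],[0,0,-180],[0,0,-190]],"hand":[1,1,1,1,1]}'; python3 -c "
from h import *
to(521.8,310.7,270,65)
c=optics.calibration('wrist');im=optics.get_image('wrist');np.save('w5.npy',c,allow_pickle=True)
print(w2px('wrist',[443.3,-119,40],c),w2px('wrist',[443.3,-119,112],c))
cv2.imwrite('pics/w5.png',cv2.convertScaleAbs(np.ascontiguousarray(im[:,:,::-1]),alpha=1.6))"
```

```text
t: 11.2
ee_pos: [443.6, -120.0, 56.1]
orientation: [0.92, 3.0, 0.0]
ft_force: [0.6, -0.2, 0.5]
width: 45.4
t: 11.7
ee_pos: [442.1, -119.5, 54.8]
orientation: [-0.92, -3.003, 0.0]
ft_force: [0.2, -0.0, -0.2]
width: 82.2
t: 12.2
ee_pos: [445.2, -120.4, 250.4]
orientation: [0.918, 2.995, 0.0]
ft_force: [1.4, -0.0, -0.3]
width: 88.0
at [ 445.2 -120.4  250.4] yaw 55.9 shift [178.  400.1 -20.1] rot [ 0.002  0.009 -0.158] q6 -1.27 w 88.0 t 12.2
(np.float64(284.50052093157063), np.float64(175.1847634245058)) (np.float64(284.62879268396574), np.float64(189.581852266116))
```

View pics/w5.png

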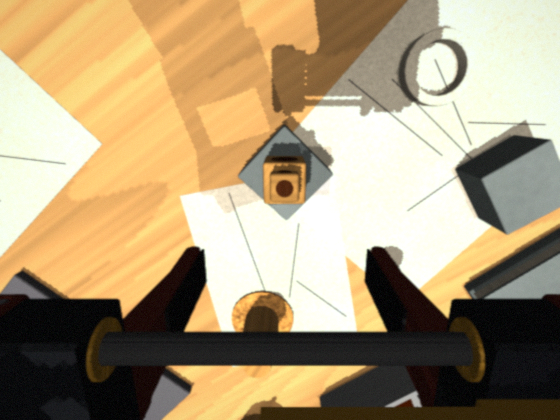

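The speaker's disc is at (285,188) and the plinth centre at (286,173), so it is centred to about 3 mm. Now the dome.

```bash
python3 -m jog '{"delta_rot":[[0,0,0],[0,0,0],[0,0,0],[0,0,0],[0,0,0]],"translation":[[20,45,0],[40,90,0],[60,135,0],[80,180,0],[98,220,0]],"hand":[1,1,1,1,1]}'; python3 -m jog '{"delta_rot":[[0,0,0],[0,0,0],[0,0,0],[0,0,0],[0,0,0]],"translation":[[20,45,0],[40,90,0],[60,135,0],[80,178,0],[80,178,0]],"hand":[1,1,1,1,1]}';python3 -c "
from h import *
to(521.8,310.7,200)"
```

```text
t: 12.75
ee_pos: [483.4, 119.5, 242.9]
orientation: [-0.919, -3.001, 0.002]
ft_force: [0.2, -1.7, -0.3]
width: 87.8
t: 13.25
ee_pos: [517.5, 314.4, 242.1]
orientation: [-0.914, -3.004, 0.001]
ft_force: [1.1, -1.1, 0.9]
width: 88.0
at [517.5 314.4 242.1] yaw 56.2 shift [-5.7 -0.6 42.1] rot [-0.001 -0.002 -0.   ] q6 -0.45 w 88.0 t 13.25
```

```bash
python3 -m jog '{"delta_rot":[[0,0,0],[0,0,0],[0,0,0],[0,0,0]],"translation":[[-5,0,40],[-5,0,60],[-5,0,60],[-5,0,60]],"hand":[1,1,1,1]}'; python3 -c "
from h import *
to(521.8,310.7,22)
c=optics.calibration('wrist');im=optics.get_image('wrist');np.save('w6.npy',c,allow_pickle=True)
print(w2px('wrist',[521.8,310.7,50],c),w2px('wrist',[513.1,307.9,16],c))
cv2.imwrite('pics/w6.png',cv2.convertScaleAbs(np.ascontiguousarray(im[:,:,::-1]),alpha=1.6))"
```

```text
t: 13.65
ee_pos: [521.5, 306.2, 183.8]
orientation: [-0.921, -3.002, 0.003]
ft_force: [0.7, -0.1, 0.6]
width: 87.9
at [521.5 306.2 183.8] yaw 55.9 shift [  2.1   4.3 161.8] rot [-0.002 -0.001 -0.   ] q6 -0.46 w 87.9 t 13.65
(np.float64(289.10531617470457), np.float64(192.1838047676241)) (np.float64(282.26815839206495), np.float64(179.67144099723726))
```

View pics/w6.png

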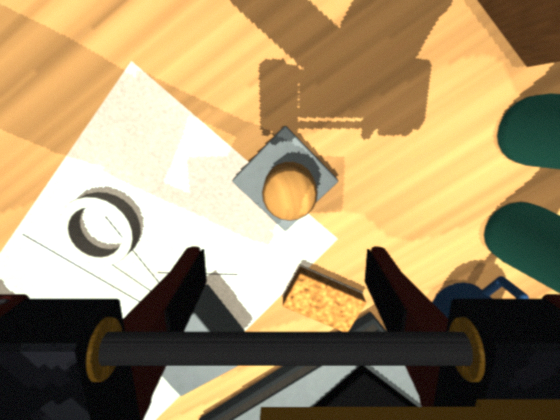

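The dome is at (290,192) as predicted, and the low plinth's centre is at (286,179). I'll grasp it.

```bash
python3 -m jog '{"delta_rot":[[0,0,0],[0,0,0],[0,0,0],[0,0,0],[0,0,0]],"translation":[[1,3,50],[1,3,100],[1,3,130],[1,3,148],[1,3,157]],"hand":[1,1,1,1,1]}'; python3 -m jog '{"delta_rot":[[0,0,0],[0,0,0],[0,0,0],[0,0,0],[0,0,0]],"translation":[[0,0,2],[0,0,3],[0,0,3],[0,0,3],[0,0,3]],"hand":[1,-1,-1,-1,-1]}';python3 -m jog '{"delta_rot":[[0,0,0],[0,0,0],[0,0,0]],"translation":[[0,0,0],[0,0,0],[0,0,0]],"hand":[-1,-1,-1]}'; python3 -c "
from h import *
to(612,108.6,200)"
```

```text
t: 14.2
ee_pos: [522.9, 309.8, 27.3]
orientation: [-0.921, -3.003, 0.001]
ft_force: [0.5, 0.8, 0.4]
width: 87.9
t: 14.7
ee_pos: [523.4, 310.3, 25.9]
orientation: [0.92, 3.003, 0.002]
ft_force: [-1.3, -0.0, -0.3]
width: 59.2
t: 15.0
ee_pos: [523.2, 310.2, 25.6]
orientation: [0.92, 3.003, 0.001]
ft_force: [-0.8, -0.7, 5.5]
width: 54.5
at [523.2 310.2  25.6] yaw 55.9 shift [-186.6 -117.1 -174.4] rot [ 0.001  0.    -0.   ] q6 -0.46 w 54.5 t 15.0
```

```bash
python3 -m jog '{"delta_rot":[[0,0,0],[0,0,0],[0,0,0],[0,0,0],[0,0,0]],"translation":[[0,0,-20],[0,0,-55],[0,0,-95],[-10,-6,-120],[-30,-19,-125]],"hand":[-1,-1,-1,-1,-1]}'; python3 -m jog '{"delta_rot":[[0,0,0],[0,0,0],[0,0,0],[0,0,0],[0,0,0]],"translation":[[-38,-24,0],[-76,-48,0],[-114,-72,0],[-145,-91,0],[-157,-98,0]],"hand":[-1,-1,-1,-1,-1]}'; python3 -m jog '{"delta_rot":[[0,0,0],[0,0,0]],"translation":[[0,0,0],[0,0,0]],"hand":[-1,-1]}'; python3 -c "
from h import *
to(612,108.6,74)
c=optics.calibration('wrist');im=optics.get_image('wrist');im2=optics.get_image('side')
f=lambda a:cv2.convertScaleAbs(np.ascontiguousarray(a[:,:,::-1]),alpha=1.6)
print(w2px('wrist',[612,108.6,64],c))
s=f(im2)[60:230,230:400]
cv2.imwrite('pics/w7.png',np.hstack([cv2.resize(f(im),(400,300)),cv2.resize(s,(300,300))]))"
```

```text
t: 15.5
ee_pos: [538.7, 279.2, 153.5]
orientation: [0.916, 3.001, 0.007]
ft_force: [0.4, -1.0, -1.6]
width: 53.9
t: 16.0
ee_pos: [613.1, 105.3, 149.8]
orientation: [0.925, 3.002, -0.001]
ft_force: [-0.2, 0.1, -1.3]
width: 54.1
t: 16.2
ee_pos: [611.6, 109.1, 149.7]
orientation: [-0.921, -3.003, -0.0]
ft_force: [-0.7, 0.4, -1.2]
width: 54.3
at [611.6 109.1 149.7] yaw 55.9 shift [-0.6 -0.1 75.7] rot [-0.    -0.001 -0.   ] q6 -0.82 w 54.3 t 16.2
(np.float64(284.7498570374454), np.float64(208.82242754546377))
```

View pics/w7.png

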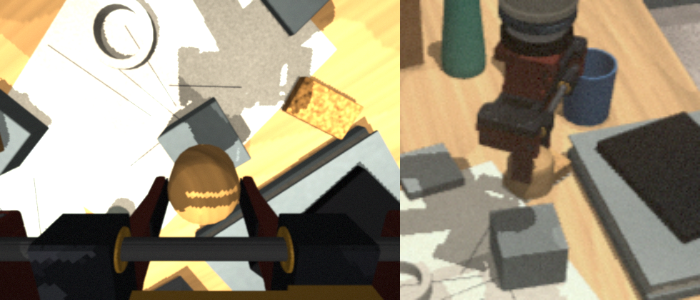

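The dome hangs level in the grip over the high plinth, which is centred at about (287,203) against a predicted (285,209). I'll lower it gently.

```bash
python3 -m jog '{"delta_rot":[[0,0,0],[0,0,0],[0,0,0],[0,0,0],[0,0,0]],"translation":[[0,0,30],[0,0,55],[0,0,66],[0,0,70],[0,0,71]],"hand":[-1,-1,-1,-1,-1]}'; python3 -m jog '{"delta_rot":[[0,0,0],[0,0,0],[0,0,0]],"translation":[[0,0,1],[0,0,1],[0,0,1]],"hand":[-1,-1,-1]}'; python3 -m jog '{"delta_rot":[[0,0,0],[0,0,0],[0,0,0]],"translation":[[0,0,1],[0,0,2],[0,0,2]],"hand":[-1,-1,-1]}'
```

```text
t: 16.8
ee_pos: [612.2, 109.0, 79.1]
orientation: [-0.919, -3.004, -0.0]
ft_force: [-0.2, 0.2, -1.6]
width: 54.5
t: 17.1
ee_pos: [612.8, 108.4, 78.8]
orientation: [0.92, 3.002, 0.001]
ft_force: [-0.8, -0.5, -1.2]
width: 54.2
t: 17.4
ee_pos: [612.1, 108.3, 75.9]
orientation: [-0.921, -3.003, 0.0]
ft_force: [0.7, 0.4, -1.4]
width: 54.6
```

```bash
python3 -m jog '{"delta_rot":[[0,0,0],[0,0,0],[0,0,0]],"translation":[[0,0,1],[0,0,1.5],[0,0,1.5]],"hand":[-1,-1,-1]}'; python3 -m jog '{"delta_rot":[[0,0,0],[0,0,0],[0,0,0]],"translation":[[0,0,1],[0,0,1],[0,0,1]],"hand":[-1,-1,-1]}'
```

```text
t: 17.7
ee_pos: [612.1, 108.3, 74.3]
orientation: [-0.92, -3.003, 0.0]
ft_force: [0.3, -0.3, -0.7]
width: 54.1
t: 18.0
ee_pos: [612.3, 108.3, 73.7]
orientation: [0.92, 3.003, 0.0]
ft_force: [-0.0, 1.0, 1.8]
width: 54.6
```

It touches, so I'll release and clear, then head for the flask.

```bash
python3 -m jog '{"delta_rot":[[0,0,0],[0,0,0],[0,0,0],[0,0,0],[0,0,0]],"translation":[[0,0,0],[0,0,0],[0,0,0],[0,0,0],[0,0,0]],"hand":[1,1,1,1,1]}';python3 -m jog '{"delta_rot":[[0,0,0],[0,0,0],[0,0,0],[0,0,0],[0,0,0]],"translation":[[0,0,-20],[0,0,-60],[0,0,-110],[0,0,-150],[0,0,-170]],"hand":[1,1,1,1,1]}'; python3 -c "
from h import *
c=optics.calibration('wrist');im=optics.get_image('wrist')
print(w2px('wrist',[612,108.6,64],c),w2px('wrist',[612,108.6,112],c))
cv2.imwrite('pics/w8.png',cv2.convertScaleAbs(np.ascontiguousarray(im[:,:,::-1]),alpha=1.6))
to(616.5,-279,260)"
```

```text
t: 18.5
ee_pos: [612.2, 108.3, 73.4]
orientation: [-0.921, -3.004, 0.0]
ft_force: [-0.3, -0.8, 0.5]
width: 87.4
t: 19.0
ee_pos: [613.9, 108.6, 247.9]
orientation: [0.919, 2.999, 0.004]
ft_force: [-0.0, 0.7, -0.0]
width: 88.0
(np.float64(283.3208514044899), np.float64(181.32406592312344)) (np.float64(283.2953050849264), np.float64(191.60871158404385))
at [615.  108.8 250. ] yaw 55.9 shift [-218.6 -320.2  -10.5] rot [ 0.006  0.006 -0.   ] q6 -0.82 w 88.0 t 19.05
```

View pics/w8.png

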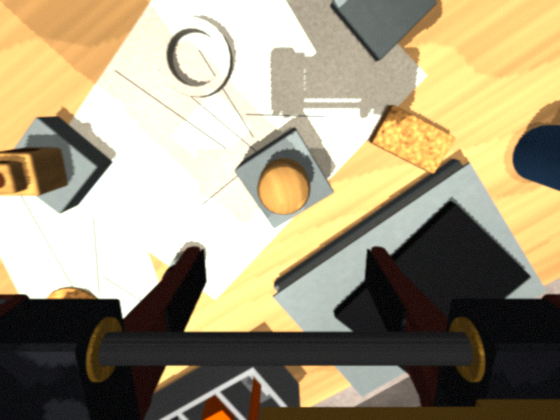

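The dome is at (283,187) on a plinth centred at (285,177), so it's centred. Next is the flask.

```bash
python3 -m jog '{"delta_rot":[[0,0,0],[0,0,0],[0,0,0],[0,0,0],[0,0,0]],"translation":[[-25,-37,-10],[-50,-75,-10],[-77,-113,-10],[-104,-152,-10],[-130,-190,-10]],"hand":[1,1,1,1,1]}'; python3 -m jog '{"delta_rot":[[0,0,0],[0,0,0],[0,0,0],[0,0,0],[0,0,0]],"translation":[[-25,-37,0],[-50,-75,0],[-75,-111,0],[-89,-130,0],[-89,-130,0]],"hand":[1,1,1,1,1]}';  python3 -m jog '{"delta_rot":[[0,0,0],[0,0,0]],"translation":[[0,0,0],[0,0,0]],"hand":[1,1]}';python3 -c "
from h import *
to(616.5,-279,32)
c=optics.calibration('wrist');im=optics.get_image('wrist')
print(w2px('wrist',[616.5,-279,100],c))
cv2.imwrite('pics/w9.png',cv2.convertScaleAbs(np.ascontiguousarray(im[:,:,::-1]),alpha=1.6))"
```

```text
t: 19.55
ee_pos: [612.8, -123.6, 252.6]
orientation: [-0.92, -3.003, 0.0]
ft_force: [0.9, 1.2, -0.4]
width: 88.2
t: 20.05
ee_pos: [613.6, -282.6, 252.1]
orientation: [-0.926, -3.001, 0.001]
ft_force: [0.3, 0.8, -0.1]
width: 87.8
t: 20.25
ee_pos: [614.1, -278.1, 252.9]
orientation: [-0.919, -3.003, -0.001]
ft_force: [-1.4, 0.9, 0.6]
width: 88.1
at [ 614.1 -278.1  252.9] yaw 56.0 shift [ -2.7   0.6 220.9] rot [ 0.    -0.001  0.   ] q6 -1.42 w 88.1 t 20.25
(np.float64(285.43591513228426), np.float64(192.0923367179907))
```

View pics/w9.png

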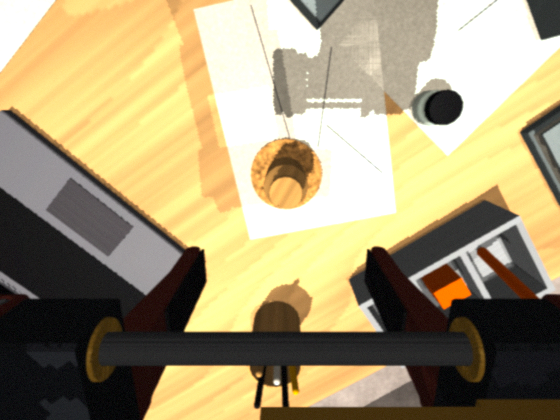

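The flask's top is at (286,192) as predicted, so I'll grasp it.

```bash
python3 -m jog '{"delta_rot":[[0,0,0],[0,0,0],[0,0,0],[0,0,0],[0,0,0]],"translation":[[-2,1,50],[-2,1,100],[-2,1,150],[-2,1,190],[-2,1,212]],"hand":[1,1,1,1,1]}'; python3 -m jog '{"delta_rot":[[0,0,0],[0,0,0],[0,0,0],[0,0,0],[0,0,0]],"translation":[[0,0,6],[0,0,6],[0,0,6],[0,0,6],[0,0,6]],"hand":[1,1,-1,-1,-1]}';python3 -m jog '{"delta_rot":[[0,0,0],[0,0,0],[0,0,0],[0,0,0],[0,0,0]],"translation":[[0,0,0],[0,0,0],[0,0,0],[0,0,0],[0,0,0]],"hand":[-1,-1,-1,-1,-1]}'; python3 -c "
from h import *
to(514,309.3,190)"
```

```text
t: 20.8
ee_pos: [614.6, -277.2, 37.7]
orientation: [-0.916, -3.0, -0.001]
ft_force: [-0.1, -0.7, 0.7]
width: 87.4
t: 21.3
ee_pos: [617.5, -280.1, 37.2]
orientation: [0.92, 3.001, -0.001]
ft_force: [0.1, -0.0, -0.4]
width: 67.3
t: 21.8
ee_pos: [616.8, -279.9, 36.1]
orientation: [0.921, 3.003, -0.0]
ft_force: [0.1, 1.8, 5.0]
width: 51.0
at [ 616.8 -279.9   36.1] yaw 55.9 shift [ 415.2  430.3 -154.2] rot [ 0.     0.001 -0.   ] q6 -1.42 w 51.0 t 21.8
```

```bash
python3 -m jog '{"delta_rot":[[0,0,0],[0,0,0],[0,0,0],[0,0,0],[0,0,0]],"translation":[[0,0,-25],[0,0,-70],[0,0,-115],[10,10,-150],[30,31,-160]],"hand":[-1,-1,-1,-1,-1]}'; python3 -m jog '{"delta_rot":[[0,0,0],[0,0,0],[0,0,0],[0,0,0],[0,0,0]],"translation":[[28,29,0],[56,58,0],[84,87,0],[112,116,0],[142,147,0]],"hand":[-1,-1,-1,-1,-1]}'; python3 -m jog '{"delta_rot":[[0,0,0],[0,0,0],[0,0,0],[0,0,0],[0,0,0]],"translation":[[28,29,0],[56,58,0],[84,87,0],[112,116,0],[142,147,0]],"hand":[-1,-1,-1,-1,-1]}'; python3 -c "
from h import *
to(514,309.3,190)"
```

```text
t: 22.3
ee_pos: [611.2, -239.3, 199.9]
orientation: [0.922, 2.996, -0.002]
ft_force: [0.5, 0.0, -1.2]
width: 50.8
t: 22.8
ee_pos: [573.0, -34.6, 195.0]
orientation: [-0.921, -3.003, 0.0]
ft_force: [0.6, 0.5, -1.3]
width: 50.9
t: 23.3
ee_pos: [537.8, 166.7, 195.1]
orientation: [-0.921, -3.003, 0.001]
ft_force: [0.1, 0.5, -0.7]
width: 51.2
at [537.8 166.7 195.1] yaw 55.9 shift [ 99.7 104.8   5.1] rot [-0.001 -0.    -0.   ] q6 -0.7 w 51.2 t 23.3
```

```bash
python3 -m jog '{"delta_rot":[[0,0,0],[0,0,0],[0,0,0],[0,0,0],[0,0,0]],"translation":[[28,29,0],[56,58,0],[80,85,0],[95,100,0],[98,104,0]],"hand":[-1,-1,-1,-1,-1]}'; python3 -m jog '{"delta_rot":[[0,0,0],[0,0,0],[0,0,0],[0,0,0],[0,0,0]],"translation":[[0,0,0],[0,0,35],[0,0,60],[0,0,70],[0,0,70]],"hand":[-1,-1,-1,-1,-1]}'; python3 -c "
from h import *
to(514,309.3,48)
c=optics.calibration('wrist');im=optics.get_image('wrist');im2=optics.get_image('side')
f=lambda a:cv2.convertScaleAbs(np.ascontiguousarray(a[:,:,::-1]),alpha=1.6)
print(w2px('wrist',[514,309.3,16],c))
s=f(im2)[60:230,160:330]
cv2.imwrite('pics/w10.png',np.hstack([cv2.resize(f(im),(400,300)),cv2.resize(s,(300,300))]))"
```

```text
t: 23.8
ee_pos: [514.8, 308.5, 194.9]
orientation: [-0.917, -3.004, 0.0]
ft_force: [0.1, -0.2, -1.1]
width: 50.4
t: 24.3
ee_pos: [515.0, 304.8, 124.1]
orientation: [-0.922, -3.001, 0.004]
ft_force: [-0.3, 0.7, -1.4]
width: 50.9
at [515.  304.8 124.1] yaw 55.8 shift [ 3.3  3.3 76.1] rot [-0.003 -0.001 -0.   ] q6 -0.46 w 50.9 t 24.3
(np.float64(288.603021294963), np.float64(197.78818229604545))
```

View pics/w10.png

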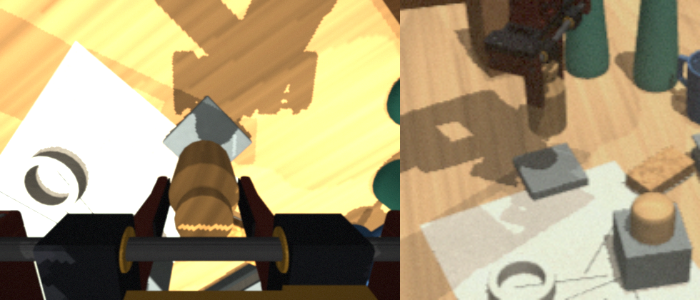

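The flask hangs upright over the low plinth. The plinth's side corners, at (165,140) and (250,138) in the crop, put its centre at column 290 in full-frame pixels, against a predicted 289. In the side view the dome stands well on the high plinth. I'll lower the flask.

```bash
python3 -m jog '{"delta_rot":[[0,0,0],[0,0,0],[0,0,0],[0,0,0],[0,0,0]],"translation":[[2,2,30],[2,2,55],[2,2,66],[2,2,70],[2,2,70]],"hand":[-1,-1,-1,-1,-1]}'; python3 -m jog '{"delta_rot":[[0,0,0],[0,0,0],[0,0,0]],"translation":[[0,0,1],[0,0,2],[0,0,2]],"hand":[-1,-1,-1]}'; python3 -m jog '{"delta_rot":[[0,0,0],[0,0,0],[0,0,0]],"translation":[[0,0,1],[0,0,1.5],[0,0,1.5]],"hand":[-1,-1,-1]}'
```

```text
t: 24.9
ee_pos: [515.7, 309.5, 56.1]
orientation: [0.92, 3.003, 0.001]
ft_force: [0.4, -0.1, -1.6]
width: 50.8
t: 25.2
ee_pos: [515.5, 309.5, 54.2]
orientation: [0.92, 3.003, 0.001]
ft_force: [0.8, -0.6, -1.2]
width: 51.0
t: 25.5
ee_pos: [515.1, 309.2, 52.0]
orientation: [-0.921, -3.004, 0.0]
ft_force: [0.2, -0.1, -2.0]
width: 50.8
```

```bash
python3 -m jog '{"delta_rot":[[0,0,0],[0,0,0],[0,0,0]],"translation":[[0,0,1],[0,0,2],[0,0,2]],"hand":[-1,-1,-1]}'; python3 -m jog '{"delta_rot":[[0,0,0],[0,0,0],[0,0,0]],"translation":[[0,0,1],[0,0,1],[0,0,1]],"hand":[-1,-1,-1]}';  python3 -m jog '{"delta_rot":[[0,0,0],[0,0,0],[0,0,0]],"translation":[[0,0,1],[0,0,1],[0,0,1]],"hand":[-1,-1,-1]}'
```

```text
t: 25.8
ee_pos: [515.0, 309.2, 49.8]
orientation: [-0.921, -3.003, 0.0]
ft_force: [0.3, 0.3, -2.5]
width: 51.0
t: 26.1
ee_pos: [515.1, 309.2, 48.9]
orientation: [-0.921, -3.004, 0.0]
ft_force: [0.6, 0.3, -1.6]
width: 51.0
t: 26.4
ee_pos: [515.3, 309.3, 48.1]
orientation: [0.921, 3.003, 0.0]
ft_force: [-0.1, -0.4, 0.9]
width: 51.0
```

It touches down at the expected height. I'll release, rise, move the arm aside and check.

```bash
python3 -m jog '{"delta_rot":[[0,0,0],[0,0,0],[0,0,0],[0,0,0],[0,0,0]],"translation":[[0,0,0],[0,0,0],[0,0,0],[0,0,0],[0,0,0]],"hand":[1,1,1,1,1]}';python3 -m jog '{"delta_rot":[[0,0,0],[0,0,0],[0,0,0],[0,0,0],[0,0,0]],"translation":[[0,0,-20],[0,0,-60],[0,0,-110],[0,0,-160],[0,0,-210]],"hand":[1,1,1,1,1]}';python3 -m jog '{"delta_rot":[[0,0,0],[0,0,0],[0,0,0],[0,0,0],[0,0,0]],"translation":[[40,0,-10],[80,10,-20],[120,30,-20],[160,50,-20],[195,75,-20]],"hand":[1,1,1,1,1]}';python3 -m jog '{"delta_rot":[[0,0,0],[0,0,0],[0,0,0],[0,0,0],[0,0,0]],"translation":[[40,30,0],[80,60,0],[120,90,0],[130,100,0],[130,100,0]],"hand":[1,1,1,1,1]}'
python3 - <<'E'
from h import *
im=optics.get_image("top");s=optics.get_image("side")
f=lambda a:cv2.convertScaleAbs(np.ascontiguousarray(a[:,:,::-1]),alpha=1.7)
t=cv2.resize(f(im)[135:305,95:435],(780,390))
cv2.imwrite("pics/fin.png",t)
cv2.imwrite("pics/fins.png",cv2.resize(f(s)[110:350,200:420],(550,600)))
for n,p in dict(low=(514,309,16),flasktop=(514,309,112),high=(612,108.6,64),dometop=(612,108.6,112),mid=(443.3,-119,40),spktop=(443.3,-119,112)).items():
    u,v=w2px("top",p); print(n,round((u-95)*780/340),round((v-135)*390/170))
E
```

```text
t: 26.9
ee_pos: [515.2, 309.3, 48.0]
orientation: [0.921, 3.004, 0.0]
ft_force: [-0.4, 0.6, 0.9]
width: 86.4
t: 27.4
ee_pos: [514.8, 309.0, 260.0]
orientation: [-0.921, -3.004, 0.0]
ft_force: [1.1, -0.4, -0.5]
width: 87.8
t: 27.9
ee_pos: [394.1, 481.8, 278.5]
orientation: [0.92, 3.004, 0.0]
ft_force: [0.5, -0.3, -0.2]
width: 87.6
t: 28.4
ee_pos: [342.9, 637.6, 277.0]
orientation: [-0.917, -3.005, 0.001]
ft_force: [-0.5, 0.1, -0.2]
width: 88.1
low 86 223
flasktop 51 222
high 295 112
dometop 288 106
mid 547 297
spktop 556 302
```

View pics/fin.png

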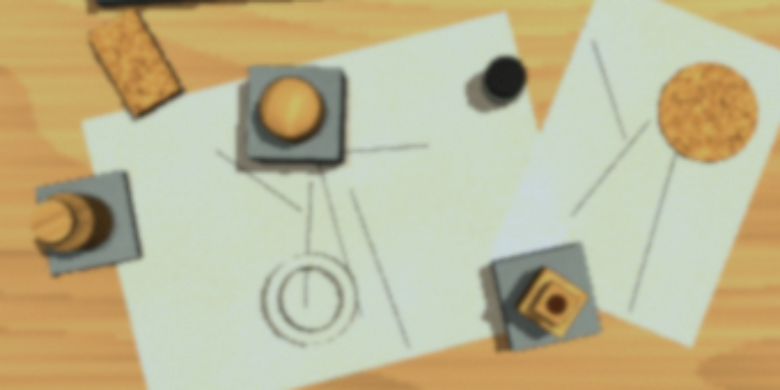

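View pics/fins.png

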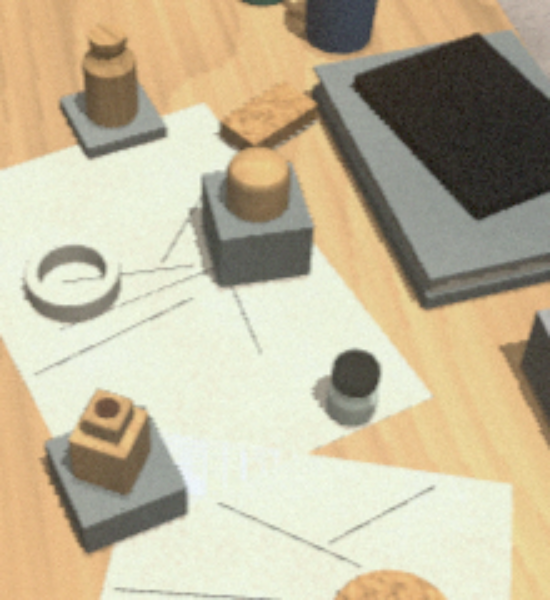

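In the final views the flask top is at (52,222) against a predicted (51,222). The dome is at (291,108) against (288,106), and the speaker disc is at (556,302), exactly as predicted. All three are upright and the bystanders look unmoved, so I'll hand in.

```bash
python3 -c "
from workcell import ctrl; ctrl.close_job()"
```

```text
the job is handed in; nothing more can be done
```

The job is handed in. I parked the flask on the cork mat, moved the speaker to the middle plinth and the dome to the high one, then set the flask on the low plinth. That took about 28 s of robot time.

**Final position:** The last top and side pictures show all three studies upright and released. They sit within about 3 mm of their plinth centres, as far as the calibration (good to about 2 mm) can tell. The tape roll, jar and sanding block show no visible shift, though I checked them only by eye. The arm ended clear of everything.

**What went less than cleanly:**
- **Speaker pick-up:** the lift began before the fingers had fully closed. A later check showed it held level and at about the intended height.
- **Speaker placing:** the wrist force rose to about 38 N before I backed off and released. That is below the 120 N wrist limit, but close to the 40 N limit on pressing with the arm or gripper body.
- **Dome grip:** the fingers read 54 to 55 mm on the 56 mm dome, probably because I gripped it slightly high. It still went down level.

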